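# Chuck a plaster finial on the carving turntable

## Task

Make the carving turntable ready with the plaster finial that stands loose in its chuck. First press the black mushroom stop button until it latches down; while it stays latched, turn the knurled chuck sleeve clockwise (seen from above) until the three jaws bite and grip the finial's stem firmly and upright, but do not force it further, because plaster crushes. Then let go and turn the mushroom head clockwise so that it springs back up, leaving all the other things on the table where they are.

Things in the scene. Friction and masses are not known exactly. Their poses are not given: they have to be found in the camera images.
- chuck: The carving turntable: a fixed grey housing 130 x 130 x 44 mm with a round plate (radius 50 mm) up to 50 mm, and on it an upright self-centring chuck on the housing's vertical centre line. Origin: centre of its underside, on the table. It stands left or right of the stop box. The floor of the chuck's bore is 66 mm above the table.
- sleeve: The chuck's knurled steel sleeve: a ring, 54 mm across, 58 to 84 mm above the table. Origin: on the chuck axis at its lower edge. Turning it clockwise (from above) closes the jaws, 2 mm per rad. Its start is hidden: 1.0 to 1.8 rad until the jaws touch the stem, then more to bite: one or two grasps. It stays where it is left; its end stop is 3.2 rad from fully open.
- sleeve_grip (a point): Point on the chuck axis 76 mm above the table: a good TCP height to grip the sleeve (tips clear the plate by 7 mm; the finial stands between the fingers). Moment about +z felt there while the sleeve turns free: +0.15 N m, but at rest anything within +-0.15 (friction). Once the jaws bite it climbs steeply: a rise of 0.15 to 0.30 over the free reading is firm; at 0.42 (70 N per jaw) plaster crushes.
- jaw_a: One of the three steel jaws (15 mm wide, 9 mm thick, 66 to 94 mm above the table) that close evenly on the chuck axis. Origin: on the chuck axis at the jaw's foot, displaced with the jaw's closing travel (0 to 6.6 mm, towards the axis and past it); at zero travel the jaw face is 9.6 mm from the axis. Its x axis points from the chuck axis out to the jaw.
- jaw_b: The second jaw, 120 degrees on, as jaw_a.
- jaw_c: The third jaw, as jaw_a.
- finial: White plaster finial, 54 mm tall, about 40 g: a round stem 12 mm thick and 34 mm long with a fluted bud 31 mm wide on top. It stands loose in the chuck's bore, its top 120 mm above the table, off-centre or leaning until the jaws centre and straighten it. Origin: centre of the stem's foot; z along the stem towards the bud.
- stop_box: Fixed aluminium box 84 x 84 x 56 mm with the mushroom stop on its top. Origin: centre of its underside on the table.
- stop_top (a point): Centre of the top face of the black mushroom head: 86 mm above the table when up, 78 mm when latched. The head is 40 mm in diameter and 16 mm thick; its underside is 14 mm above the box when up, 6 mm when latched, so to turn it grip its sides from above with the TCP 79 mm above the table (tips then clear the box by 4 mm).
- stop (a joint): How far the mushroom is pressed down, m: 0 up, 0.009 at the bottom. A spring returns it unless it is pressed past a catch: the push takes about 8 N to snap over (press on to the bottom), and it then stays latched at about 0.008.
- stop_turn (a joint): How far the mushroom head is turned clockwise seen from above, rad: 0 to 1.2, at the start near 0. Turned past about 0.5 rad it leaves the catch and springs up as soon as nothing holds it down (closed fingers hold it: open them). It turns with 0.03 N m and stays at the angle where it is left; a turned head does not latch.
- cup: Small white plastic cup, 42 mm across, 34 mm high, between the machines. Not part of the job.
- sponge: Cork-brown sanding block 60 x 40 x 22 mm. Not part of the job.
- spare_finial: A second plaster finial lying on the table. Not part of the job.
- modelling_tool: Wooden spatula lying near the robot. Not part of the job.
Mind the look-alikes: they are no part of the job. Of the things that look like the chuck, the smallest one is meant.

How it is judged (in metres and radians):
On the way, in this order (a step that is already met when the one before it is completed fails the run):
1. the stop is latched down and let go (value of joint stop above 0.0065 m and contact force between the fingers and stop_box below 0.5 N), for 0.2 s.
2. with the stop still latched, the three jaws hold the finial upright with more than 8 N each and the sleeve is let go (contact force between finial and jaw_a above 8 N and contact force between finial and jaw_b above 8 N and contact force between finial and jaw_c above 8 N and value of joint stop above 0.0065 m and contact force between the fingers and sleeve below 0.5 N and angle between finial's own z axis and vertical below 0.06 rad), for 0.2 s.
3. the mushroom head has been turned clockwise by more than 0.3 rad and has sprung up (value of joint stop below 0.002 m and value of joint stop_turn above 0.3 rad), for 0.2 s.
At the end, for the whole second after the job is handed in: The stop is up (within 2 mm of its top). Each jaw presses the finial's stem with more than 6 N; the finial is at rest in the chuck, upright within 0.06 rad, its foot within 3 mm of the chuck axis and 60 to 73 mm above the turntable's underside. The other things are within 30 mm of where they were (contact force between finial and jaw_a above 6 N and contact force between finial and jaw_b above 6 N and contact force between finial and jaw_c above 6 N and angle between finial's own z axis and vertical below 0.06 rad and horizontal distance between finial and chuck below 0.003 m and z of finial in the frame of chuck between 0.06 and 0.073 m and value of joint stop below 0.002 m and linear speed of finial below 0.02 m/s); the robot touches nothing.
It fails at once if a jaw presses the plaster with more than 70 N: crushed (contact force between finial and jaw_a above 70 N or contact force between finial and jaw_b above 70 N or contact force between finial and jaw_c above 70 N).
It fails at once if the fingers work the sleeve while the stop is not latched down (contact force between the fingers and sleeve above 2 N and value of joint stop below 0.004 m).
It fails at once if another thing on the table is moved by more than 30 mm (distance of any of cup, sponge, spare_finial, modelling_tool from where it was at the start of the episode above 0.03 m).
It also fails if it takes over 64 s, if anything falls off the work surface, if the arm or the gripper's body presses on something with over 40 N, if the wrist force passes 120 N, or if a joint passes its speed limit or range.

## Robot

A 6-joint arm with a two-finger parallel gripper is mounted at the origin on the work surface. World frame = base frame: x ahead of the robot, y to its left, z up, the work surface at z = 0. Lengths are in mm, angles in rad, forces in N, time in s.
With the tool pointing down it reaches from about 350 to 950 mm from the base axis. Payload 17.4 kg.
Tool frame: the origin (TCP) lies between the finger pads, 19 mm behind the fingertips; this is the grasp point; z points along the fingers, y is the line along which they close (so a half turn about z gives the same grasp; the last joint's range is limited). The gripper opens to 93 mm and grips with 3 to 60 N. Pads are 15 mm wide; open, the fingers measure 128 mm over their backs; the gripper's body (75 mm by 188 mm) begins 65 mm behind the grasp point.
Start: joints at [-1.189, 0.116, 1.442, -0, 1.584, -0.038], TCP at [275.107, -616.4, 237.446] pointing down, gripper open.
Joint ranges: [-2.83, 2.83], [-0.83, 2.19], [0.07, 2.5], [-1.14, 4.28], [0.01, 3], [-2.97, 2.97]. Speed limits (rad/s): [1.89, 1.89, 2.22, 3.14, 3.14, 3.14].

## Interface

Orientations are given as a unit quaternion [w, x, y, z].
In Python, from bench import monitor, cams, close_job gives the robot as it stands. The module is installed in compiled form; this text tells all that it offers.
- The arm moves only by the shell command python3 -m pendant 'ROWS' [OPENING]. ROWS is JSON, a list of rows, each a list of 4 numbers: the shift along the world's x, y, z in units of 40 mm (1.0 is 40 mm), then the turn about the world's z in units of 5 degrees (1.0 is 5 degrees). A call has exactly 5 rows; each row is the pose to reach, as a shift and turn from the pose commanded when the call began; what a row does not reach only later rows make up. A row lasts 1/12 s, in which the tool goes at most 41.7 mm and 7.16 degrees, less where a joint would pass 70% of its speed; a pose out of reach is approached as far as the arm can. A call with a gripper value outside its range is refused whole. OPENING is the finger opening in mm, from 0 to 93, set as the call begins (- or left out, the last holds). The fingers move at their own pace and stop on an object; the grip force is fixed at half the most. Time passes only in rows, so rows that repeat a pose let the fingers close, or fill a call up. It gives the time, the measured TCP pose, the force, the opening and the grip force at its end, in the units of the state.
- monitor.get_obs(): the state, without advancing time (a new reading comes with each control period).
- cams.snapshot(name): name is "scene" or "top"; returns a dict with "frame" (400x640x3 uint8, red, green, blue), "range_z" (400x640 float32, mm along the optical axis (not along the pixel's ray), 0 where there is no reading), "fx", "fy", "cx", "cy" (pixels), "eye" and "attitude" of the camera in the world. Camera axes: x right, y down, z forward; pixel columns grow to the right and rows downward; lengths in mm; the calibration is good to about 2 mm. A picture is of the moment at which its call begins.
- close_job(): hands the job in; it is judged then, once.
The state is a dict: "clock": time; "qpos": joint angles; "dq": joint speeds; "effort": joint torques, N m; "position": TCP position; "tool_rot": TCP orientation; "ft_force": force on the tool from outside, world axes, zero at the start; "moment": the same for the moment, N m; "opening": opening from 0.0 (shut) to 1.0 (fully open); "gripper_force": force on a finger pad.
Only numpy, scipy, OpenCV 4.12 (cv2) and the standard library are available. Lean on these libraries where they do the work, as an engineer would, in place of code of your own. Each camera call takes 0.05 s, during which the arm holds its last target. There are 200 camera calls.

## Working session

There is one attempt and no reset: what is moved stays moved. The work goes in short steps, Python scripts to look and compute and a shell command to move; the robot and the scene stay as the last step left them, time stands still between calls to the robot, and variables do not carry over. Pictures are saved under pics/ and viewed, at most 10 in all, crops included, and the job is handed in when it is done.

```bash
mkdir -p pics; cat > h.py <<'E'
import numpy as np,cv2
from bench import monitor,cams
from scipy.spatial.transform import Rotation as R
def snap(n):
    s=cams.snapshot(n); q=np.array(s["attitude"],float)
    s["R"]=R.from_quat(q[[1,2,3,0]]).as_matrix() if q.size==4 else q.reshape(3,3)
    return s
def cloud(s):
    v,u=np.mgrid[0:400,0:640]; z=s["range_z"]
    p=np.stack([(u-s["cx"])/s["fx"]*z,(v-s["cy"])/s["fy"]*z,z],-1)
    return p@s["R"].T+np.array(s["eye"])
def save(f,n): cv2.imwrite("pics/"+n,cv2.cvtColor(f,cv2.COLOR_RGB2BGR))
E
python3 - <<'E'
from h import *
for n in("top","scene"):
    s=snap(n);save(s["frame"],n+"0.png");print(n,s["eye"],s["attitude"],s["fx"],s["cx"],s["cy"]);np.save(n+"c.npy",cloud(s))
    p=cloud(s);print(p[200,320],np.median(p[...,2]))
print(monitor.get_obs())
E
```

```text
top [ 184.98341474 -187.10149463 1580.02395769] [ 0.06160669 -0.69980882  0.70828402 -0.06932514] 467.28710101173164 323.47689847046337 197.3282368291092
[ 472.6010819  -194.3023753    -2.93009742] -1.7610147410248373
scene [1083.88106577   28.53074659 1187.32297816] [-0.15071894  0.55870376  0.78485417 -0.22167056] 454.206691615392 328.15352473243934 194.73820364259788
[ 436.51843874 -238.26291405   -2.68604656] -0.1207859818630368
{'clock': 0.1, 'qpos': array([-1.18879703e+00,  1.16430558e-01,  1.44217432e+00,  6.49273912e-07,
        1.58398052e+00, -3.77922661e-02]), 'dq': array([-0.0003901 , -0.00161601, -0.00087466,  0.00083772, -0.00012819,
       -0.0007474 ]), 'effort': array([ 3.05205394e-03, -7.22889304e+01, -6.23865294e+01,  7.82305095e-02,
        2.26953335e-02, -7.53877430e-05]), 'position': array([ 275.05028279, -616.2536096 ,  236.79901215]), 'tool_rot': array([-4.89095940e-04,  9.78052513e-01,  2.08357948e-01, -8.46866969e-05]), 'ft_force': array([-0.05923574, -0.72107759,  0.22953062]), 'moment': array([5.65649588e-02, 4.25564208e-05, 1.59160456e-02]), 'gripper_force': 0.0, 'opening': 1.002935799454656}
```

View pics/top0.png

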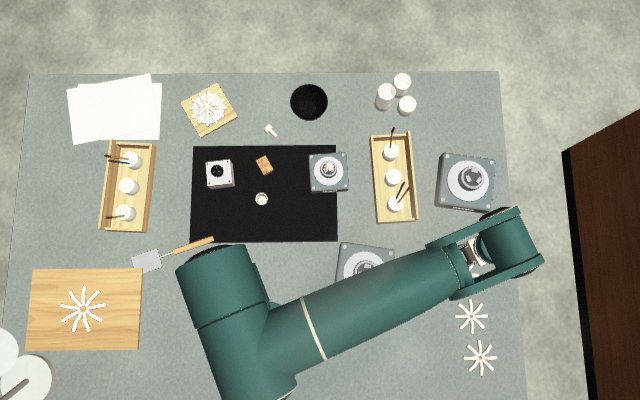

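View pics/scene0.png

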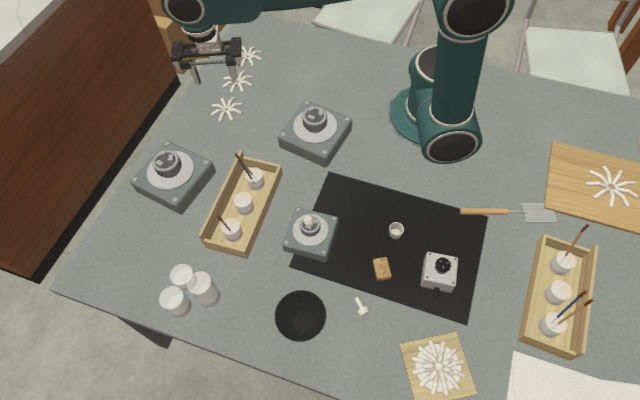

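The top view shows the chuck with its finial at about (328,170), the stop box at (219,174), the cup at (261,199) and the sponge at (264,164). The scene view shows the same chuck at (311,232) and the stop head at (442,266). Next I measure these from the depth and colour.

```bash
python3 - <<'E'
from h import *
def ray(s,c,z):
    d=s["R"]@np.array([(c[0]-s["cx"])/s["fx"],(c[1]-s["cy"])/s["fy"],1]);e=np.array(s["eye"]);return (e+d*(z-e[2])/d[2]).round(1)
for n,bc,bs in(("top",(328,170),(219,174)),("scene",(311,232),(442,266))):
    s=snap(n);p=cloud(s);f=s["frame"].astype(int);
    def win(c,r):
        m=np.zeros((400,640),bool);m[c[1]-r:c[1]+r,c[0]-r:c[0]+r]=1;return m
    zz=p[...,2]
    # stop head
    m=win(bs,13)&(f.max(-1)<75)
    nn,l,st,cc=cv2.connectedComponentsWithStats(m.astype(np.uint8));
    print(n,"dark",[(st[i,:5].tolist(),cc[i].round(1).tolist(),ray(s,cc[i],82)[:2]) for i in range(1,nn) if st[i,4]>15])
    for nm,c,r,a,b in(("head",bs,15,74,100),("boxtop",bs,26,48,66),("housing",bc,32,36,47.2),("plate",bc,32,47.2,57),("sleeve",bc,26,76,90),("bud",bc,26,100,130)):
        m=win(c,r)&(zz>a)&(zz<b);q=p[m]
        if len(q)>5:
            (cx,cy),w,an=cv2.minAreaRect(q[:,:2].astype(np.float32));print(nm,len(q),"med",np.median(q,0).round(1),"rect",round(cx,1),round(cy,1),np.round(w,1),round(an,1))
    big=cv2.resize(np.hstack([s["frame"][c[1]-30:c[1]+30,c[0]-30:c[0]+30] for c in(bc,bs)]),None,fx=6,fy=6,interpolation=2)
    if n=="top":B=big[:, :]
    else: save(np.vstack([cv2.resize(B,None,fx=.8,fy=.8),cv2.resize(big,None,fx=.8,fy=.8)]),"z.png")
E
```

```text
top dark [([211, 165, 12, 12, 101], [216.6, 170.5], array([559.6, 145. ]))]
head 118 med [558.6 144.9  84.1] rect 558.8 145.0 [37.9 37.8] 3.3
boxtop 485 med [553.7 139.7  54.6] rect 560.4 145.2 [85.  85.1] 7.1
housing 763 med [ 552.8 -221.9   43.1] rect 562.3 -222.4 [131.4 129.7] 3.3
plate 401 med [ 554.4 -221.7   50. ] rect 560.9 -221.3 [121.3 121.1] 3.6
sleeve 122 med [ 553.1 -221.5   81.7] rect 562.7 -221.6 [52.9 52.1] 88.4
bud 70 med [ 562.  -222.5  113.9] rect 564.2 -223.0 [27.9 28.5] 71.5
scene dark [([440, 253, 15, 3, 30], [448.7, 253.7], array([526.8, 156.1])), ([436, 258, 14, 15, 153], [442.4, 264.9], array([563.2, 147.1]))]
head 188 med [562.2 147.8  84.3] rect 560.5 148.4 [40.8 37.8] 24.4
boxtop 782 med [571.5 145.6  55.9] rect 560.7 148.7 [85.1 84.3] 6.9
housing 997 med [ 583.4 -206.7   43.3] rect 563.2 -219.5 [131.7 130.5] 3.4
plate 566 med [ 577.6 -212.5   49.8] rect 565.5 -220.1 [122.8 121.5] 2.9
sleeve 178 med [ 572.3 -212.4   82.1] rect 564.7 -218.8 [51.4 55.2] 25.9
bud 100 med [ 568.7 -218.3  113.8] rect 565.8 -219.6 [27.3 29.4] 31.4
```

View pics/z.png

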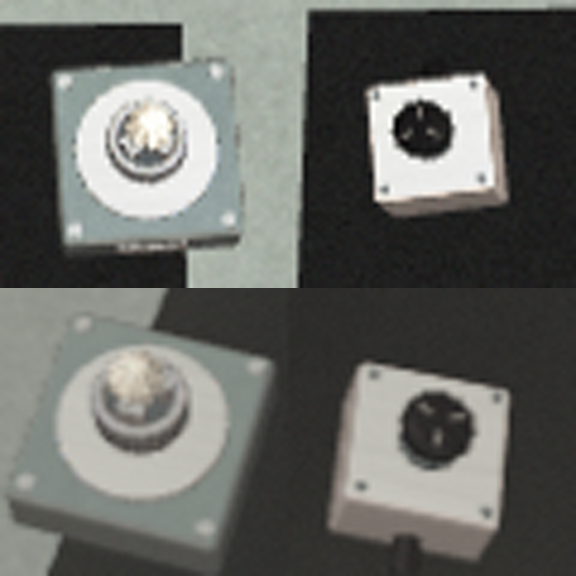

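The two cameras agree to within about 3 mm: chuck axis ≈ (563,-221), stop axis ≈ (560.5,147). The heights also fit (head about 85, sleeve about 82, bud about 114). I head for the stop with the fingers closing, and pre-turn the wrist counter-clockwise on the way.

```bash
python3 -m pendant '[[0.35,0.95,0,1.2],[0.7,1.9,0,2.4],[1.05,2.85,0,3.6],[1.4,3.8,0,4.8],[1.75,4.75,0,6]]' 0
python3 -m pendant '[[0.35,0.95,0,1.2],[0.7,1.9,0,2.4],[1.05,2.85,0,3.6],[1.4,3.8,0,4.8],[1.75,4.75,0,6]]'
python3 -m pendant '[[0.35,0.95,0,1.2],[0.7,1.9,0,2.4],[1.05,2.85,0,3.6],[1.4,3.8,0,4.8],[1.75,4.75,0,6]]'
python3 -m pendant '[[0.35,0.95,0,0],[0.7,1.9,0,0],[1.05,2.85,0,0],[1.4,3.8,0,0],[1.75,4.75,0,0]]'
```

```text
clock: 0.62
position: [345.2, -424.6, 237.2]
tool_rot: [-0.0, 0.89, 0.456, 0.0]
ft_force: [1.8, -0.1, -0.1]
opening: 0.688
gripper_force: 0.0
clock: 1.03
position: [415.2, -234.5, 237.6]
tool_rot: [0.0, 0.741, 0.671, 0.0]
ft_force: [1.0, 0.5, 0.0]
opening: 0.333
gripper_force: 0.0
clock: 1.45
position: [485.2, -44.3, 237.7]
tool_rot: [0.0, 0.542, 0.84, 0.0]
ft_force: [-0.5, -0.6, 1.9]
opening: 0.006
gripper_force: 0.0
clock: 1.87
position: [555.3, 145.8, 237.4]
tool_rot: [0.0, 0.544, 0.839, 0.0]
ft_force: [-0.1, -0.4, 0.4]
opening: 0.004
gripper_force: 0.0
```

```bash
python3 -m pendant '[[0.13,0.03,-0.8,0],[0.13,0.03,-1.6,0],[0.13,0.03,-2.4,0],[0.13,0.03,-3.0,0],[0.13,0.03,-3.15,0]]'
python3 -m pendant '[[0,0,-0.07,0],[0,0,-0.15,0],[0,0,-0.22,0],[0,0,-0.3,0],[0,0,-0.35,0]]'
```

```text
clock: 2.28
position: [558.5, 144.6, 106.9]
tool_rot: [-0.002, 0.544, 0.839, -0.002]
ft_force: [-0.5, 0.0, -0.5]
opening: 0.004
gripper_force: 0.0
clock: 2.7
position: [561.1, 144.9, 99.2]
tool_rot: [0.001, 0.544, 0.839, 0.001]
ft_force: [0.5, -0.4, 4.6]
opening: 0.006
gripper_force: 2.2
```

```bash
python3 - <<'E'
from h import *
s=snap("scene");save(cv2.resize(s["frame"][180:330,360:540],None,fx=3,fy=3),"press.png")
print(monitor.get_obs()["position"],monitor.get_obs()["ft_force"])
E
```

```text
[560.88829642 144.84406577  98.50493785] [ 0.047652   -1.07220815 -0.6401989 ]
```

View pics/press.png

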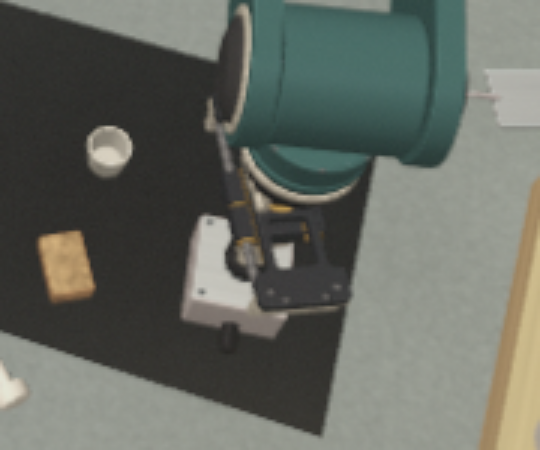

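The crop shows the fingertips on the black head at about (245,262), with the cup at (108,150) and the sponge at (67,265) untouched. The force fell off at z 98.5, so the catch is snapping over. I press to the bottom and then retreat.

```bash
python3 -m pendant '[[0,0.04,-0.05,0],[0,0.04,-0.1,0],[0,0.04,-0.13,0],[0,0.04,-0.13,0],[0,0.04,-0.13,0]]'

```

```text
clock: 3.17
position: [561.3, 146.6, 95.7]
tool_rot: [0.001, 0.544, 0.839, 0.001]
ft_force: [-9.8, -4.1, 28.6]
opening: 0.002
gripper_force: 14.6
```

```bash
python3 -m pendant '[[0,0,0.5,0],[0,0,1.2,0],[0,0,2.0,0],[0,0,2.7,0],[0,0,2.9,0]]' 85
python3 -m pendant '[[0,-1,0,0],[0,-2,0,0],[0,-3,0,0],[0,-4,0,0],[0,-5,0,0]]'
python3 - <<'E'
from h import *
for n,c in(("top",(217,170)),("scene",(442,266))):
    s=snap(n);p=cloud(s);w=p[c[1]-15:c[1]+15,c[0]-15:c[0]+15].reshape(-1,3);w=w[(w[:,2]>66)&(w[:,2]<95)]
    print(n,len(w),np.median(w,0),np.percentile(w[:,2],[10,90]))
E
```

```text
clock: 3.58
position: [561.3, 146.7, 213.3]
tool_rot: [0.002, 0.544, 0.839, 0.002]
ft_force: [0.5, -0.1, 0.8]
opening: 0.316
gripper_force: 0.0
clock: 4.0
position: [559.9, -55.2, 208.1]
tool_rot: [0.0, 0.544, 0.839, 0.0]
ft_force: [0.5, -0.6, -0.2]
opening: 0.676
gripper_force: 0.0
top 113 [558.88956281 144.92113467  76.13735499] [71.91470565 80.67126024]
scene 193 [562.19052819 147.91906305  76.68760724] [72.69589452 80.01977018]
```

The head now reads about 8 mm lower, so it is latched. Next I go over the chuck and take one look before descending.

```bash
python3 -m pendant '[[0.05,-1,0,0],[0.05,-2,0,0],[0.05,-3,0,0],[0.05,-4,0,0],[0.05,-4.13,0,0]]'
python3 -m pendant '[[0,0,0,0],[0,0,-0.2,0],[0,0,-0.4,0],[0,0,-0.6,0],[0,0,-0.6,0]]'
python3 - <<'E'
from h import *
o=monitor.get_obs();print(o["position"],o["moment"],o["qpos"][5],o["opening"])
s=snap("scene");save(cv2.resize(s["frame"][150:290,230:400],None,fx=4,fy=4),"chk.png")
E
```

```text
clock: 4.52
position: [561.9, -223.1, 207.6]
tool_rot: [-0.0, 0.545, 0.838, -0.001]
ft_force: [0.3, 0.1, 0.4]
opening: 0.915
gripper_force: 0.0
clock: 4.93
position: [561.9, -217.3, 181.8]
tool_rot: [-0.001, 0.544, 0.839, -0.0]
ft_force: [-0.8, -0.1, -0.6]
opening: 0.916
gripper_force: 0.0
[ 561.85044973 -217.2802353   181.76923519] [-0.05071857 -0.11092112  0.01423743] -0.8326877386593492 0.9164565346758896
```

View pics/chk.png

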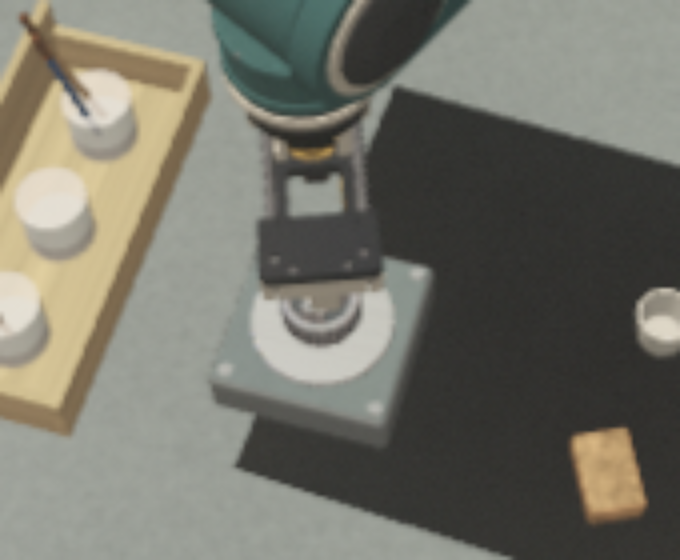

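The crop shows the gripper straddling the chuck, with the sleeve at (322,315) below the fingers and nothing else nearby. I descend in two calls and correct sideways in the second.

```bash
python3 -m pendant '[[0.03,0,-0.3,0],[0.03,0,-0.6,0],[0.03,0,-1,0],[0.03,0,-1,0],[0.03,0,-1,0]]'
python3 -m pendant '[[0,0,0,0],[0,0,0,0],[0,0,0,0],[0,0,0,0],[0,0,0,0]]'
```

```text
clock: 5.4
position: [563.1, -218.5, 143.0]
tool_rot: [-0.001, 0.544, 0.839, -0.0]
ft_force: [0.5, -1.3, 0.8]
opening: 0.91
gripper_force: 0.0
clock: 5.82
position: [563.6, -218.9, 144.7]
tool_rot: [0.0, 0.544, 0.839, 0.0]
ft_force: [0.1, -0.9, 0.4]
opening: 0.915
gripper_force: 0.0
```

```bash
python3 -m pendant '[[0,-0.05,-0.4,0],[0,-0.05,-0.9,0],[0,-0.05,-1.4,0],[0,-0.05,-1.65,0],[0,-0.05,-1.71,0]]'
python3 -m pendant '[[0,0,0,0],[0,0,0,0],[0,0,0,0],[0,0,0,0],[0,0,0,0]]' 
python3 -c "
from h import *
o=monitor.get_obs();print(o['moment'])"
```

```text
clock: 6.23
position: [562.8, -220.5, 74.0]
tool_rot: [-0.001, 0.544, 0.839, -0.0]
ft_force: [0.6, -0.2, 0.2]
opening: 0.918
gripper_force: 0.0
clock: 6.65
position: [563.8, -220.9, 76.7]
tool_rot: [0.001, 0.544, 0.839, 0.0]
ft_force: [0.7, -0.1, -0.1]
opening: 0.913
gripper_force: 0.0
[-0.01864787 -0.09513165  0.04697165]
```

```bash
Z='[[0,0,0,0],[0,0,0,0],[0,0,0,0],[0,0,0,0],[0,0,0,0]]'
python3 -m pendant '[[0,0,0,0],[0,0,0,0],[0,0,0,0],[0,0,0,0],[0,0,0,0]]' 45
python3 -m pendant '[[0,0,0,0],[0,0,0,0],[0,0,0,0],[0,0,0,0],[0,0,0,0]]' 45
python3 -c "
from h import *
o=monitor.get_obs();print(o['moment'],o['opening']*93)"
```

```text
clock: 7.07
position: [563.5, -220.8, 75.8]
tool_rot: [-0.0, 0.544, 0.839, -0.0]
ft_force: [-0.3, 0.3, 0.2]
opening: 0.603
gripper_force: 0.0
clock: 7.48
position: [563.3, -220.8, 75.8]
tool_rot: [-0.0, 0.544, 0.839, -0.0]
ft_force: [-5.0, -1.4, 1.3]
opening: 0.585
gripper_force: 30.0
[-0.22352087  0.63535348  0.06159709] 54.447802516890405
```

The sleeve is gripped at 54.4 mm. I turn it clockwise in stages and watch the moment.

```bash
cat > m.py <<'E'
from h import *
o=monitor.get_obs();q=o["tool_rot"];print("Mz %.3f yaw %.2fdeg q6 %.2f F %s grip %.1f"%(o["moment"][2],np.degrees(2*np.arctan2(q[2],q[1])),o["qpos"][5],o["ft_force"].round(1),o["gripper_force"]))
E
python3 -m pendant '[[0,0,0,-0.8],[0,0,0,-1.6],[0,0,0,-2.4],[0,0,0,-3.2],[0,0,0,-4]]' >/dev/null; python3 m.py
python3 -m pendant '[[0,0,0,-0.8],[0,0,0,-1.6],[0,0,0,-2.4],[0,0,0,-3.2],[0,0,0,-4]]' >/dev/null; python3 m.py
python3 -m pendant '[[0,0,0,-0.5],[0,0,0,-1],[0,0,0,-1.5],[0,0,0,-2],[0,0,0,-2.5]]' >/dev/null; python3 m.py
```

```text
Mz 0.221 yaw 93.86deg q6 -0.48 F [-2.6 -1.5  0.8] grip 30.0
Mz 0.253 yaw 73.86deg q6 -0.13 F [-0.2 -1.7  0.2] grip 30.0
Mz 0.198 yaw 61.43deg q6 0.08 F [ 0.9 -2.1 -1.1] grip 30.0
```

```bash

python3 -m pendant '[[0,0,0,-0.2],[0,0,0,-0.4],[0,0,0,-0.6],[0,0,0,-0.8],[0,0,0,-1]]' >/dev/null; python3 m.py
python3 -m pendant '[[0,0,0,-0.2],[0,0,0,-0.4],[0,0,0,-0.6],[0,0,0,-0.8],[0,0,0,-1]]' >/dev/null; python3 m.py
```

```text
Mz 0.164 yaw 56.49deg q6 0.17 F [ 4.2 -3.7 -2.4] grip 30.0
Mz 0.144 yaw 51.48deg q6 0.26 F [ 3.9 -4.4 -3. ] grip 30.0
```

```bash

python3 -m pendant '[[0,0,0,-0.2],[0,0,0,-0.4],[0,0,0,-0.6],[0,0,0,-0.8],[0,0,0,-1]]' >/dev/null; python3 m.py
python3 -m pendant '[[0,0,0,-0.2],[0,0,0,-0.4],[0,0,0,-0.6],[0,0,0,-0.8],[0,0,0,-1]]' >/dev/null; python3 m.py
```

```text
Mz 0.150 yaw 46.48deg q6 0.34 F [ 5.3 -4.3 -3.5] grip 30.0
Mz 0.163 yaw 41.48deg q6 0.43 F [ 6.1 -4.9 -3.1] grip 30.0
```

```bash

python3 -m pendant '[[0,0,0,-0.2],[0,0,0,-0.4],[0,0,0,-0.6],[0,0,0,-0.8],[0,0,0,-1]]' >/dev/null; python3 m.py
```

```text
Mz 0.167 yaw 36.48deg q6 0.52 F [ 6.4 -3.6 -4.1] grip 30.0
```

```bash

python3 -m pendant '[[0,0,0,-0.2],[0,0,0,-0.4],[0,0,0,-0.6],[0,0,0,-0.8],[0,0,0,-1]]' >/dev/null; python3 m.py
```

```text
Mz 0.152 yaw 31.48deg q6 0.61 F [ 5.9 -4.9 -4.1] grip 30.0
```

```bash

python3 -m pendant '[[0,0,0,-0.2],[0,0,0,-0.4],[0,0,0,-0.6],[0,0,0,-0.8],[0,0,0,-1]]' >/dev/null; python3 m.py
```

```text
Mz 0.179 yaw 26.48deg q6 0.69 F [ 5.9 -6.3 -4. ] grip 30.0
```

Total so far is 1.53 rad. I carry on in half steps.

```bash

python3 -m pendant '[[0,0,0,-0.15],[0,0,0,-0.3],[0,0,0,-0.45],[0,0,0,-0.6],[0,0,0,-0.7]]' >/dev/null; python3 m.py
```

```text
Mz 0.194 yaw 22.98deg q6 0.75 F [ 4.9 -5.7 -4.1] grip 30.0
```

```bash

python3 -m pendant '[[0,0,0,-0.15],[0,0,0,-0.3],[0,0,0,-0.45],[0,0,0,-0.6],[0,0,0,-0.7]]' >/dev/null; python3 m.py
```

```text
Mz 0.187 yaw 19.49deg q6 0.82 F [ 5.8 -6.6 -4.2] grip 30.0
```

```bash

python3 -m pendant '[[0,0,0,-0.15],[0,0,0,-0.3],[0,0,0,-0.45],[0,0,0,-0.6],[0,0,0,-0.7]]' >/dev/null; python3 m.py
```

```text
Mz 0.213 yaw 15.98deg q6 0.88 F [ 5.1 -6.3 -4.8] grip 30.0
```

```bash

python3 -m pendant '[[0,0,0,-0.1],[0,0,0,-0.2],[0,0,0,-0.3],[0,0,0,-0.4],[0,0,0,-0.5]]' >/dev/null; python3 m.py
```

```text
Mz 0.210 yaw 13.50deg q6 0.92 F [ 5.  -6.6 -4.6] grip 30.0
```

```bash

python3 -m pendant '[[0,0,0,-0.1],[0,0,0,-0.2],[0,0,0,-0.3],[0,0,0,-0.4],[0,0,0,-0.5]]' >/dev/null; python3 m.py
```

```text
Mz 0.193 yaw 11.00deg q6 0.96 F [ 6.6 -6.9 -5. ] grip 30.0
```

```bash

python3 -m pendant '[[0,0,0,-0.1],[0,0,0,-0.2],[0,0,0,-0.3],[0,0,0,-0.4],[0,0,0,-0.5]]' >/dev/null; python3 m.py
```

```text
Mz 0.177 yaw 8.50deg q6 1.01 F [ 5.5 -6.4 -3.9] grip 30.0
```

```bash

python3 -m pendant '[[0,0,0,-0.1],[0,0,0,-0.2],[0,0,0,-0.3],[0,0,0,-0.4],[0,0,0,-0.5]]' >/dev/null; python3 m.py
```

```text
Mz 0.170 yaw 6.00deg q6 1.05 F [ 5.6 -6.4 -4.7] grip 30.0
```

```bash

python3 -m pendant '[[0,0,0,-0.1],[0,0,0,-0.2],[0,0,0,-0.3],[0,0,0,-0.4],[0,0,0,-0.5]]' >/dev/null; python3 m.py
```

```text
Mz 0.175 yaw 3.50deg q6 1.09 F [ 6.1 -7.2 -4.4] grip 30.0
```

```bash

python3 -m pendant '[[0,0,0,-0.1],[0,0,0,-0.2],[0,0,0,-0.3],[0,0,0,-0.4],[0,0,0,-0.5]]' >/dev/null; python3 m.py
```

```text
Mz 0.182 yaw 1.00deg q6 1.14 F [ 5.4 -8.3 -4.1] grip 30.0
```

```bash

python3 -m pendant '[[0,0,0,-0.1],[0,0,0,-0.2],[0,0,0,-0.3],[0,0,0,-0.4],[0,0,0,-0.5]]' >/dev/null; python3 m.py
python3 - <<'E'
from h import *
s=snap("scene");a=s["frame"][190:270,260:360];t=snap("top");b=t["frame"][130:210,280:380]
save(np.hstack([cv2.resize(x,None,fx=4,fy=4,interpolation=2) for x in(a,b)]),"sl.png")
E
```

```text
Mz 0.226 yaw -1.50deg q6 1.18 F [ 6.5 -7.2 -4.3] grip 30.0
```

View pics/sl.png

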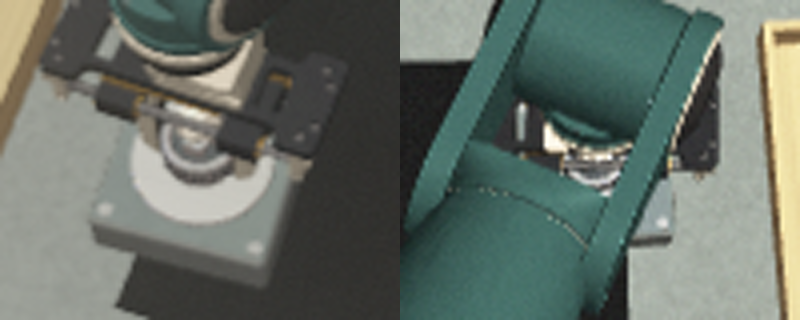

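The crop shows the fingers on the sleeve at (200,150), with the finial still standing between them; the rest is hidden. The moment has just gone up a little, so I continue with small steps.

```bash

python3 -m pendant '[[0,0,0,-0.1],[0,0,0,-0.2],[0,0,0,-0.3],[0,0,0,-0.4],[0,0,0,-0.4]]' >/dev/null; python3 m.py
```

```text
Mz 0.170 yaw -3.51deg q6 1.22 F [ 6.2 -7.6 -5.2] grip 30.0
```

```bash

python3 -m pendant '[[0,0,0,-0.1],[0,0,0,-0.2],[0,0,0,-0.3],[0,0,0,-0.4],[0,0,0,-0.4]]' >/dev/null; python3 m.py
```

```text
Mz 0.171 yaw -5.50deg q6 1.25 F [ 6.4 -8.5 -5.3] grip 30.0
```

```bash

python3 -m pendant '[[0,0,0,-0.1],[0,0,0,-0.2],[0,0,0,-0.3],[0,0,0,-0.4],[0,0,0,-0.5]]' >/dev/null; python3 m.py
```

```text
Mz 0.319 yaw -7.99deg q6 1.29 F [ 6.5 -7.6 -4.2] grip 30.0
```

```bash

python3 -m pendant '[[0,0,0,-0.1],[0,0,0,-0.2],[0,0,0,-0.3],[0,0,0,-0.4],[0,0,0,-0.5]]' >/dev/null; python3 m.py
```

```text
Mz 0.321 yaw -10.49deg q6 1.34 F [ 5.4 -8.4 -5.2] grip 30.0
```

```bash

python3 -m pendant '[[0,0,0,-0.1],[0,0,0,-0.2],[0,0,0,-0.3],[0,0,0,-0.4],[0,0,0,-0.5]]' >/dev/null; python3 m.py
```

```text
Mz 0.400 yaw -12.99deg q6 1.38 F [ 6.1 -8.3 -4.7] grip 30.0
```

The rise is about 0.22 over the free reading, which is firm. I release here and go straight up.

```bash

python3 -m pendant '[[0,0,0,0],[0,0,0,0],[0,0,0,0],[0,0,0,0],[0,0,0,0]]' 85
python3 -m pendant '[[0,0,0,0],[0,0,0,0],[0,0,0,0],[0,0,0,0],[0,0,0,0]]'; python3 m.py
python3 -m pendant '[[0,0,0.4,0],[0,0,1,0],[0,0,1.8,0],[0,0,2.6,0],[0,0,3.2,0]]'
python3 -m pendant '[[0,1,0,1],[0,2,0,2],[0,3,0,3],[0,4,0,4],[0,5,0,5]]'
python3 -m pendant '[[0,1,0,0],[0,2,0,0],[0,3,0,0],[0,4,0,0],[0,4.18,0,0]]'
python3 -m pendant '[[0,0,0,0],[0,0,0,0],[0,0,0,0],[0,0,0,0],[0,0,0,0]]';python3 m.py
python3 - <<'E'
from h import *
for n,c in(("top",(328,170)),("scene",(311,225))):
    s=snap(n);p=cloud(s);w=p[c[1]-26:c[1]+26,c[0]-26:c[0]+26].reshape(-1,3)
    for a,b in((76,90),(100,130)):
        q=w[(w[:,2]>a)&(w[:,2]<b)];print(n,len(q),np.round(cv2.minAreaRect(q[:,:2].astype(np.float32))[:2],1).tolist(),q[:,2].max())
    B=s["frame"][c[1]-35:c[1]+35,c[0]-35:c[0]+35];X=B if n=="top" else np.hstack([X,B])
save(cv2.resize(X,None,fx=5,fy=5,interpolation=2),"fin.png")
E
```

```text
clock: 18.42
position: [563.5, -220.7, 75.9]
tool_rot: [-0.0, 0.994, -0.113, -0.0]
ft_force: [-0.5, 0.3, 0.0]
opening: 0.881
gripper_force: 0.0
clock: 18.83
position: [563.5, -220.8, 75.8]
tool_rot: [-0.0, 0.994, -0.113, -0.0]
ft_force: [-0.3, -0.0, 0.2]
opening: 0.916
gripper_force: 0.0
Mz -0.008 yaw -12.95deg q6 1.38 F [-0.3 -0.   0.2] grip 0.0
clock: 19.25
position: [563.7, -220.9, 206.7]
tool_rot: [0.0, 0.994, -0.113, 0.001]
ft_force: [0.1, 0.1, 1.2]
opening: 0.912
gripper_force: 0.0
clock: 19.67
position: [563.1, -19.1, 204.0]
tool_rot: [0.0, 0.994, 0.107, 0.0]
ft_force: [1.2, -0.8, 0.1]
opening: 0.915
gripper_force: 0.0
clock: 20.08
position: [562.9, 151.1, 203.8]
tool_rot: [-0.001, 0.994, 0.107, 0.0]
ft_force: [-0.2, -0.5, 0.1]
opening: 0.919
gripper_force: 0.0
clock: 20.5
position: [563.7, 145.2, 203.9]
tool_rot: [0.0, 0.995, 0.104, 0.0]
ft_force: [1.0, -0.4, 0.4]
opening: 0.916
gripper_force: 0.0
Mz 0.052 yaw 11.96deg q6 1.57 F [ 1.  -0.4  0.4] grip 0.0
top 126 [[563.1, -221.6], [53.4, 51.9]] 89.28298282766673
top 71 [[561.9, -222.6], [28.3, 30.0]] 123.13762331868566
scene 176 [[565.4, -218.5], [48.4, 54.8]] 89.9768544480171
scene 98 [[562.6, -219.3], [28.4, 29.4]] 122.86758600764233
```

View pics/fin.png

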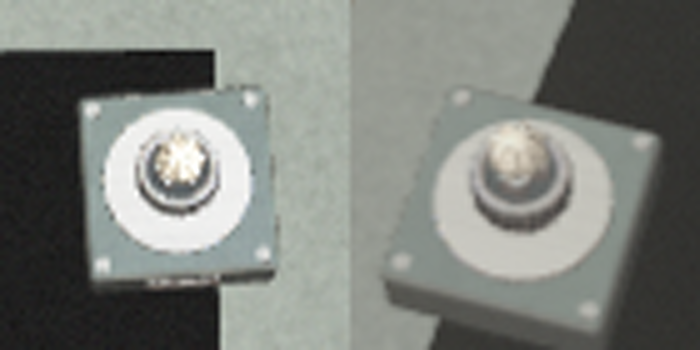

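The crop shows the finial centred and upright in the chuck: bud at (180,158) in the top view and (513,148) in the scene view, and its measured centre has moved onto the axis. Next I go down around the mushroom.

```bash

python3 -m pendant '[[-0.07,0.02,-0.7,0.6],[-0.07,0.02,-1.4,1.2],[-0.07,0.02,-1.7,1.8],[-0.07,0.02,-1.8,2.4],[-0.07,0.02,-1.8,3]]' 75
python3 -m pendant '[[0,0,-0.4,0],[0,0,-0.8,0],[0,0,-1.1,0],[0,0,-1.25,0],[0,0,-1.25,0]]'
python3 -m pendant '[[0,0,0,0],[0,0,0,0],[0,0,0,0],[0,0,0,0],[0,0,0,0]]'
```

```text
clock: 21.02
position: [560.1, 146.6, 130.1]
tool_rot: [-0.0, 0.972, 0.235, -0.001]
ft_force: [0.0, 0.0, -0.2]
opening: 0.807
gripper_force: 0.0
clock: 21.43
position: [560.2, 146.9, 80.4]
tool_rot: [0.0, 0.972, 0.234, -0.001]
ft_force: [0.2, 0.7, -0.6]
opening: 0.805
gripper_force: 0.0
clock: 21.85
position: [560.9, 147.2, 82.3]
tool_rot: [0.0, 0.972, 0.234, 0.0]
ft_force: [0.3, -0.7, 1.0]
opening: 0.807
gripper_force: 0.0
```

```bash

python3 -m pendant '[[0,0,-0.07,0],[0,0,-0.07,0],[0,0,-0.07,0],[0,0,-0.07,0],[0,0,-0.07,0]]' 30
python3 -m pendant '[[0,0,0,0],[0,0,0,0],[0,0,0,0],[0,0,0,0],[0,0,0,0]]'; python3 m.py
```

```text
clock: 22.27
position: [560.7, 147.2, 79.0]
tool_rot: [-0.0, 0.972, 0.234, -0.0]
ft_force: [-0.5, 0.4, 0.4]
opening: 0.495
gripper_force: 0.0
clock: 22.68
position: [560.7, 147.2, 79.1]
tool_rot: [-0.0, 0.972, 0.234, 0.0]
ft_force: [0.6, 1.0, 0.4]
opening: 0.422
gripper_force: 30.0
Mz 0.010 yaw 27.05deg q6 1.31 F [0.6 1.  0.4] grip 30.0
```

```bash

python3 -m pendant '[[0,0,0,-1],[0,0,0,-2],[0,0,0,-3],[0,0,0,-4],[0,0,0,-5]]'>/dev/null; python3 m.py
python3 -m pendant '[[0,0,0,-1],[0,0,0,-2],[0,0,0,-3],[0,0,0,-4],[0,0,0,-5]]'>/dev/null; python3 m.py
python3 -m pendant '[[0,0,0,0],[0,0,0,0],[0,0,0,0],[0,0,0,0],[0,0,0,0]]' 75
python3 -m pendant '[[0,0,0,0],[0,0,0,0],[0,0,0,0],[0,0,0,0],[0,0,0,0]]'
python3 -m pendant '[[0,0,0.5,0],[0,0,1.2,0],[0,0,2,0],[0,0,2.8,0],[0,0,3.2,0]]'
python3 -m pendant '[[0,-0.8,0,0],[0,-1.6,0,0],[0,-2.4,0,0],[0,-3.2,0,0],[0,-3.4,0,0]]'
python3 -m pendant '[[0,0,0,0],[0,0,0,0],[0,0,0,0],[0,0,0,0],[0,0,0,0]]'
python3 - <<'E'
from h import *
for n,c in(("top",(217,170)),("scene",(442,266))):
    s=snap(n);p=cloud(s);w=p[c[1]-15:c[1]+15,c[0]-15:c[0]+15].reshape(-1,3);w=w[(w[:,2]>66)&(w[:,2]<95)]
    print(n,len(w),np.median(w,0),np.percentile(w[:,2],[10,90]))
save(s["frame"],"end.png")
E
```

```text
Mz 0.022 yaw 1.81deg q6 1.75 F [-1.7  0.7  2.9] grip 30.0
Mz 0.049 yaw -23.19deg q6 2.19 F [-2.6  0.   2.5] grip 30.0
clock: 23.93
position: [560.7, 147.2, 79.0]
tool_rot: [0.0, 0.98, -0.198, -0.0]
ft_force: [-0.4, 0.4, 0.3]
opening: 0.729
gripper_force: 0.0
clock: 24.35
position: [560.7, 147.2, 79.1]
tool_rot: [0.0, 0.98, -0.199, 0.0]
ft_force: [0.0, 0.0, -0.1]
opening: 0.805
gripper_force: 0.0
clock: 24.77
position: [561.3, 147.4, 211.3]
tool_rot: [-0.001, 0.98, -0.199, 0.002]
ft_force: [-0.3, -0.7, 0.2]
opening: 0.808
gripper_force: 0.0
clock: 25.18
position: [560.5, 7.9, 207.1]
tool_rot: [0.0, 0.98, -0.2, 0.0]
ft_force: [-0.1, -0.3, -0.4]
opening: 0.805
gripper_force: 0.0
clock: 25.6
position: [560.7, 12.2, 207.0]
tool_rot: [-0.0, 0.98, -0.198, -0.0]
ft_force: [0.2, -0.2, -0.0]
opening: 0.806
gripper_force: 0.0
top 25 [564.35180502 134.18300993  83.48705416] [79.08197525 87.2135829 ]
scene 191 [562.74312958 147.75013183  84.25897946] [79.6022179  87.11159993]
```

View pics/end.png

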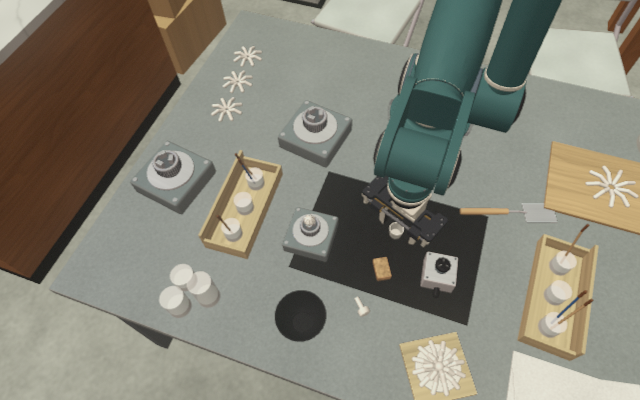

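The picture shows the stop head back up at (442,266), with a measured height of 84 again, and the finial upright in the chuck at (311,225). The cup (396,230), sponge (382,268) and spare finial (361,306) are where they were, and the gripper is clear.

```bash
python3 -c "
from bench import close_job
print(close_job())"
```

```text
the job is handed in; nothing more can be done
None
```

I've handed the job in: the stop was latched, the finial gripped firmly and upright (moment rise about 0.22 N m), and the stop released and back up, with nothing else visibly moved; the hand-in gave no verdict.

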